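Turn a pouch cell over in the turnover stand

TASK

Turn the pouch cell over with the turnover stand so that its other face can be inspected. Push the empty right leaf up and over until it is closed on the cell, then push the left leaf up so that the closed pair tips over together to the right, and finally push the left leaf alone back to its rest on the left, so that the cell is left lying turned over on the open right leaf. Push on the leaves or their finger tabs, never on the cell: it must not be touched and must not tumble over loose, and everything else on the bench stays where it is.

Things in the scene. Friction and masses are not known exactly. Their poses are not given: they have to be found in the camera images.
- stand: Cell turnover stand, screwed down: grey base plate (176 x 190 mm, top 12 mm above the bench) with two windowed aluminium leaves on one level hinge, like an open book. Origin: centre of its underside; x along the hinge (away from the robot), y to the left across it, z up. When the leaves are closed, buffers keep 8 mm between them: the cell is held, not squeezed, and the under leaf carries the upper one along when pushed up.
- stand_hinge (a point): Middle of the hinge axis (steel spine rod, 16 mm thick, along the stand's x), 45 mm above the bench; axes as the stand's. Bearing cheeks at its ends, 79 mm from the middle, reach 15 mm above the axis. Each leaf: 118 mm long along the hinge, outer edge 89 mm from the axis, 5 mm plate with its inner face 4 mm and its back 9 mm behind the axis plane.
- leaf_a (a joint): Swing of the left leaf, which carries the cell at the start, rad. 0: at rest on the left, rising outward from the hinge at 35 degrees; grows as it goes up and over to the right: 0.96 straight up, 1.92 fully over, again 35 degrees above level. It weighs 120 g; its friction hinge (0.09 N m) keeps it where it is left.
- leaf_b (a joint): Swing of the right leaf, empty at the start, rad: the same leaf mirrored. 0: at rest on the right, rising outward at 35 degrees; grows as it goes up and over to the left: 0.96 straight up, 1.92 fully over to the left, closed if the left leaf is at rest. Same weight and friction hinge; it starts between 0 and 0.3.
- leaf_a_tab (a point): End of the left leaf's finger tab, middle of its width: a tongue 36 mm wide, 5 mm thick, its lip 7 mm, 31 mm out beyond the leaf's edge. It moves with the leaf: 120 mm from the axis, 6.5 mm behind the axis plane, 34 mm from the hinge's middle to the stand's -x (near end). Frame: x along the hinge, +y outward, z out of the leaf's inner face. No tab of the other leaf lies beside it.
- leaf_b_tab (a point): End of the right leaf's finger tab, the same tongue: 120 mm from the axis, 6.5 mm behind the axis plane, 34 mm from the hinge's middle to the stand's +x (far end). It moves with the leaf. Frame: x along the hinge, -y outward, z out of the leaf's inner face. No tab of the other leaf lies beside it.
- cell: Pouch cell to be turned over, grey with yellow taped long edges, 67 x 93 x 6 mm, about 50 g, on the left leaf: long side along the hinge, lower edge on the spine rod. Origin: middle of the face that lies on the leaf at the start; z points out of the face seen at the start.
- cell_mid (a point): Centre of that cell, half-way through its thickness.
- cell_next: A second yellow-edged pouch cell lying flat on the bench to the left of the stand; not part of the job, must stay where it is. Origin: centre of its underside.
- kelvin_clip: Blue and black test clip, 107 mm long, 19 mm high, behind and to the left of the stand; not part of the job, must stay where it is. Origin: centre of its underside.
- stamp: Hand stamp with a wooden knob, 64 mm high, to the right of the stand; not part of the job, must stay where it is. Origin: centre of its underside.
- ipa_bottle: White pump bottle, 62 mm across and 133 mm high, behind and to the right of the stand; not part of the job, must stay where it is. Origin: centre of its underside.
- tab_box: Blue parts box with a grey lid, 105 x 152 x 37 mm, on the right; not part of the job, must stay where it is. Origin: centre of its underside.
- kapton_tape: Roll of amber tape, 70 mm across, on the right; not part of the job, must stay where it is. Origin: centre of its underside.
Mind the look-alikes: they are no part of the job. What is shaped like the cell but orange or pink is not meant.

How it is judged:
On the way, in this order (a step that is already met when the one before it is completed fails the run):
1. the right leaf is closed over the cell, which still lies on the left leaf (value of joint leaf_b above 1.8 rad and value of joint leaf_a below 0.12 rad and angle between cell's own z axis and vertical below 0.8 rad), for 0.2 s.
2. the closed pair has been tipped over to the right with the cell between the leaves (value of joint leaf_a above 1.8 rad and value of joint leaf_b below 0.12 rad and angle between cell's own z axis and vertical above 2.35 rad), for 0.2 s.
At the end, for the whole second after the job is handed in: Both leaves are back on their rests (within 0.12 rad) and the cell lies still on the right leaf, turned over: its z axis points down (over 2.35 rad from upright), its centre within 60 mm of the hinge's middle and over 20 mm to the right of the hinge (value of joint each of leaf_a, leaf_b below 0.12 rad and angle between cell's own z axis and vertical above 2.35 rad and distance between cell_mid and stand_hinge below 0.06 m and y of cell_mid in the frame of stand below -0.02 m and linear speed of cell below 0.02 m/s); the robot touches nothing.
It fails at once if the robot touches the cell (contact force between any of the fingers, the arm and cell above 0.5 N).
It fails at once if the cell tumbles over loose (it turns faster than 7 rad/s) (angular speed of cell above 7 rad/s).
It fails at once if something else on the bench is moved by more than 15 mm (distance of any of cell_next, kelvin_clip, stamp, ipa_bottle, tab_box, kapton_tape from where it was at the start of the episode above 0.015 m).
It also fails if it takes over 64 s, if anything falls off the work surface, if the arm or the gripper's body presses on something with over 40 N, if the wrist force passes 120 N, or if a joint passes its speed limit or range.

ROBOT

A 6-joint arm with a two-finger parallel gripper is mounted at the origin on a cart in front of the work surface, level with it; the furniture and walls round the work are solid. World frame = base frame: x ahead of the robot, y to its left, z up, the work surface at z = 0. Lengths are in m, angles in rad, forces in N, time in s.
With the tool pointing down it reaches from about 0.35 to 0.95 m from the base axis. Payload 17.4 kg.
Tool frame: the origin (TCP) lies midway between the tips of the shut fingers; the grasp point (between the pads) lies r.hold_point_z behind it (r.hold_point_z is the distance from the TCP to the grasp point, in m); z points along the fingers, y is the line along which they close (so a half turn about z gives the same grasp; the last joint's range is limited). The gripper opens to 93 mm and grips with 3 to 60 N. Pads are 15 mm wide; open, the fingers measure 128 mm over their backs; the gripper's body (75 mm by 188 mm) begins 65 mm behind the grasp point.
Start: joints at [-1.373, 0.116, 1.442, -0, 1.584, -0.038], TCP at [0.158, -0.656, 0.194] pointing down, gripper open.
Joint ranges: [-2.83, 2.83], [-0.83, 2.19], [0.07, 2.5], [-1.14, 4.28], [0.01, 3], [-2.97, 2.97]. Speed limits (rad/s): [1.89, 1.89, 2.22, 3.14, 3.14, 3.14].

INTERFACE

Orientations are given as a unit quaternion [x, y, z, w].
In Python, from station import telemetry, get_image, camera_info, hand_in, search_frame, mark_of, r gives the robot as it stands.
- The arm moves only by the shell command python3 -m jog 'ROWS' [FORCE]. ROWS is JSON, a list of rows, each a list of 7 numbers: the shift along the tool's x, y, z each as a share of 0.4 m, from -1 to 1, then the turn, a rotation vector about the tool's x, y, z each as a share of 90 degrees, from -1 to 1, then the closure, from 0 (fully open) to 1 (shut). A call has 1 to 8 rows; each row shifts and turns the commanded pose from where the row before left it, along the tool's axes as they then stand; what a row does not reach is not made up. A row lasts 1/8 s, in which the tool goes at most 62.5 mm and 10.7 degrees, less where a joint would pass 70% of its speed; a pose out of reach is approached as far as the arm can. A call with a number of a shift or a turn outside -1 to 1 is refused whole. A call with a gripper value outside its range is refused whole. The fingers move at their own pace and stop on an object; FORCE is the grip in N (left out, the last holds). Time passes only in rows, so rows that do not move let the fingers close. It gives the time, the measured TCP pose, the force, the opening and the grip force at its end, in the units of the state.
- telemetry.read_state(): the state, without advancing time (a new reading comes with each control period).
- get_image(name): name is "side" or "top"; returns the picture (384x512x3 uint8, red, green, blue); there is no depth.
- camera_info(name): a dict with "fx", "fy", "cx", "cy" (pixels), "R" (3x3) and "t" (3): a world point X has camera coordinates R X + t. Camera axes: x right, y down, z forward; pixel columns grow to the right and rows downward; lengths in m; the calibration is good to about 2 mm. A picture is of the moment at which its call begins. camera_info takes no time and is no camera call.
- hand_in(): hands the job in; it is judged then, once.
Trained networks look in the newest picture that a camera, given by its name, has taken for a name from the list of things; names that differ only in an ending like _2 or _b are one class to them, and where a whole thing is asked for, a point or a joint stands for the part that bears it (a point fixed in the world has none). Each returns a list of dicts, best first, with "p" (0 to 1); they miss things now and then, are a little off and sometimes report something else, mostly with a low value. They report only what shows in the picture. A call takes as long as a camera call. They do not tell look-alikes from the thing itself.
- search_frame(camera, label): "uv" ([column, row] in pixels, amid what is visible of it).
- mark_of(camera, label): "uv" ([column, row] in pixels: a listed point, or the origin of a listed thing).
The state is a dict: "t": time; "joints": joint angles; "joint_velocities": joint speeds; "effort": joint torques, N m; "tool_pos": TCP position; "tool_rot": TCP orientation; "contact_force": force on the tool from outside, world axes, zero at the start; "wrist_torque": the same for the moment, N m; "width": opening from 0.0 (shut) to 1.0 (fully open); "gripper_force": force on a finger pad.
Only numpy, scipy, OpenCV 4.12 (cv2) and the standard library are available. Lean on these libraries where they do the work, as an engineer would, in place of code of your own. Each camera call takes 0.05 s, during which the arm holds its last target. There are 200 camera calls.

## Working session

There is one attempt and no reset: what is moved stays moved. The work goes in short steps, Python scripts to look and compute and a shell command to move; the robot and the scene stay as the last step left them, time stands still between calls to the robot, and variables do not carry over. Pictures are saved under pics/ and viewed, at most 10 in all, crops included, and the job is handed in when it is done.

```bash
ls; mkdir -p pics; python3 - <<'E'
from station import *
import cv2, numpy as np
s=telemetry.read_state(); print({k:np.round(v,3).tolist() for k,v in s.items()}, r.hold_point_z)
for c in("side","top"):
    cv2.imwrite(f"pics/{c}0.png",get_image(c)[:,:,::-1])
    i=camera_info(c); print(c,{k:np.round(v,3).tolist() for k,v in i.items()})
    for l in("stand","stand_hinge","leaf_a_tab","leaf_b_tab","cell","cell_mid","cell_next","stamp","ipa_bottle","kelvin_clip","tab_box","kapton_tape"):
        print(c,l,[(np.round(d["uv"],1).tolist(),round(d["p"],2)) for d in mark_of(c,l)[:3]])
E
```

```text
pics
{'t': 0.0, 'joints': [-1.373, 0.116, 1.442, -0.0, 1.584, -0.038], 'joint_velocities': [0.002, -0.0, 0.0, -0.0, 0.0, -0.0], 'effort': [0.0, -72.126, -62.26, 0.078, 0.024, -0.0], 'tool_pos': [0.158, -0.656, 0.194], 'tool_rot': [0.993, 0.118, -0.0, -0.001], 'contact_force': [0.024, -0.99, -0.393], 'wrist_torque': [-0.052, 0.002, 0.013], 'gripper_force': 0.0, 'width': 0.999} 0.0188
side {'fx': 352.997, 'fy': 352.997, 'cx': 255.237, 'cy': 189.219, 'R': [[0.977, -0.215, -0.0], [-0.092, -0.417, -0.904], [0.194, 0.883, -0.427]], 't': [-0.554, 0.1, 1.055]}
side stand [([231.0, 220.5], 0.75)]
side stand_hinge [([231.1, 203.7], 0.74), ([229.9, 193.6], 0.33)]
side leaf_a_tab [([223.9, 172.7], 0.8)]
side leaf_b_tab [([239.8, 187.4], 0.76)]
side cell [([229.1, 192.9], 0.83), ([369.0, 277.9], 0.83)]
side cell_mid [([233.8, 192.9], 0.7), ([368.3, 271.9], 0.58)]
side cell_next [([218.5, 171.8], 0.67)]
side stamp [([248.5, 270.4], 0.64)]
side ipa_bottle [([270.4, 296.9], 0.18)]
side kelvin_clip [([240.8, 174.6], 0.58)]
side tab_box [([213.3, 290.1], 0.95)]
side kapton_tape [([233.8, 208.4], 0.56), ([271.4, 295.7], 0.55)]
top {'fx': 402.514, 'fy': 402.514, 'cx': 255.316, 'cy': 199.315, 'R': [[-0.013, -1.0, -0.027], [-0.994, 0.016, -0.104], [0.104, 0.025, -0.994]], 't': [-0.045, 0.568, 1.216]}
top stand [([260.9, 229.0], 0.77)]
top stand_hinge [([260.6, 230.5], 0.61)]
top leaf_a_tab [([223.6, 229.9], 0.64)]
top leaf_b_tab [([293.7, 221.7], 0.62)]
top cell [([254.5, 225.9], 0.97), ([368.7, 145.6], 0.72), ([190.4, 227.0], 0.61)]
top cell_mid [([261.1, 230.7], 0.71), ([252.7, 224.1], 0.61), ([190.1, 225.0], 0.59)]
top cell_next [([145.0, 235.9], 0.96)]
top stamp [([350.1, 225.2], 0.43)]
top ipa_bottle [([355.0, 188.2], 0.91), ([365.2, 257.9], 0.33)]
top kelvin_clip [([152.9, 200.4], 0.79)]
top tab_box [([367.1, 256.9], 0.74)]
top kapton_tape [([377.7, 214.4], 0.75)]
```

```bash
python3 - <<'E'
import cv2
a=cv2.imread("pics/top0.png");b=cv2.imread("pics/side0.png")
cv2.imwrite("pics/top1.png",cv2.resize(a[120:300,120:420],(800,480),interpolation=cv2.INTER_CUBIC))
cv2.imwrite("pics/side1.png",cv2.resize(b[130:320,150:400],(780,593),interpolation=cv2.INTER_CUBIC))
E
```

```text
(no output)
```

View pics/top1.png

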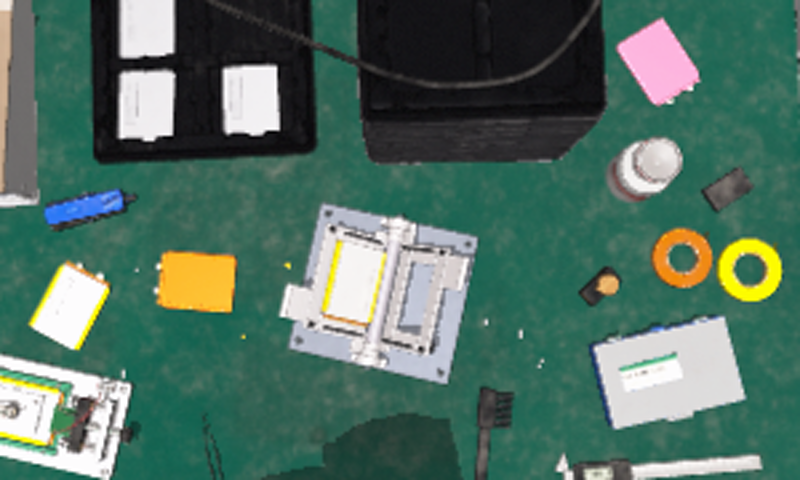

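View pics/side1.png

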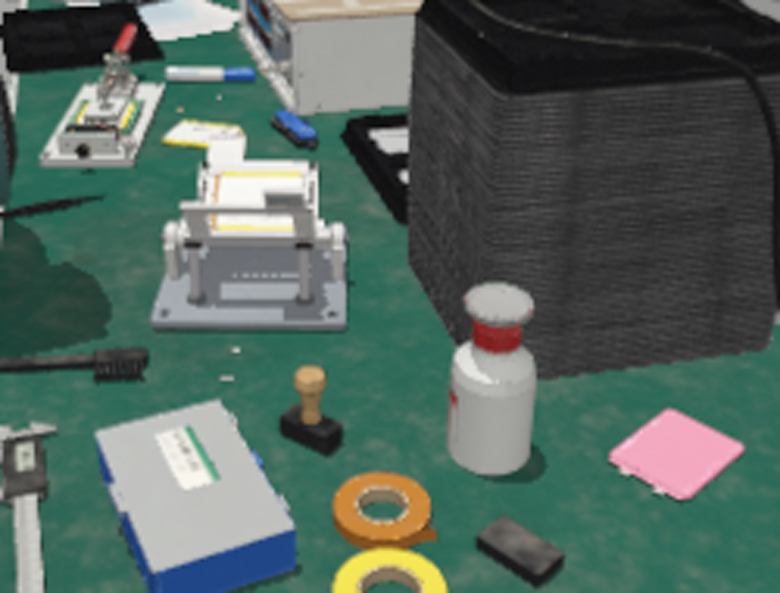

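```bash
cat > h.py <<'E'
from station import *
import numpy as np
from scipy.optimize import least_squares
def proj(c,X):
    i=camera_info(c); p=np.array(i["R"])@X+np.array(i["t"]); return np.array([i["fx"]*p[0]/p[2]+i["cx"],i["fy"]*p[1]/p[2]+i["cy"]])
def onz(c,uv,z):
    i=camera_info(c); R=np.array(i["R"]); d=R.T@np.array([(uv[0]-i["cx"])/i["fx"],(uv[1]-i["cy"])/i["fy"],1]); o=-R.T@np.array(i["t"])
    return o+d*(z-o[2])/d[2]
def W(S,p):  # stand-frame (origin underside) -> world
    c,s=np.cos(S[2]),np.sin(S[2]); return np.array([S[0]+c*p[0]-s*p[1],S[1]+s*p[0]+c*p[1],p[2]])
def leafpt(side,q,rad,back,x): # side +1 = a (left), -1 = b ; stand frame
    th=np.radians(35)+q
    return np.array([x, side*(rad*np.cos(th)+back*np.sin(th)), .045+rad*np.sin(th)-back*np.cos(th)])
E
python3 - <<'E'
from h import *
cr=np.array([(322,207),(477,238),(447,383),(290,347)])*300/800+[120,120]
cs=[(.088,.095),(.088,-.095),(-.088,-.095),(-.088,.095)]
P=np.array([onz("top",u,.012) for u in cr]); print(P.round(3),np.linalg.norm(P-np.roll(P,1,0),axis=1).round(3))
ta={"top":(223.6,229.9),"side":(223.9,172.7)}; tb={"top":(293.7,221.7),"side":(239.8,187.4)}
sc=np.array([(152,325),(345,325)])*250/780+[150,130]  # side: near-right, far-right base corners
def f(v):
    e=[proj("top",W(v,(*c,.012)))-u for c,u in zip(cs,cr)]
    e+=[proj("side",W(v,(-.088,-.095,.006)))-sc[0],proj("side",W(v,(.088,-.095,.006)))-sc[1]]
    for c in ta: e+=[proj(c,W(v,leafpt(1,v[3],.12,.0065,-.034)))-ta[c],proj(c,W(v,leafpt(-1,v[4],.12,.0065,.034)))-tb[c]]
    e+=[proj("top",W(v,(0,0,.045)))-(260.6,230.5),proj("side",W(v,(0,0,.045)))-(231.1,203.7)]
    return np.ravel(e)
s=least_squares(f,[*P.mean(0)[:2],-.2,0,.1],loss="soft_l1"); print(s.x.round(4)); print(f(s.x).reshape(-1,2).round(1))
S=s.x
for n,p in dict(hinge=(0,0,.045),ta=leafpt(1,0,.12,.0065,-.034),tb=leafpt(-1,S[4],.12,.0065,.034)).items(): print(n,W(S,p).round(3))
for n,u,z in(("stamp",(350,225),.03),("bottle",(355,188),.07),("orange",(194,226),.0),("blackbox_bottomL",(258,180),.0),("blackboxR",(330,180),.0),("blacktop",(345,160),.3)): print(n,onz("top",u,z).round(3))
E
```

```text
[[ 0.575 -0.008  0.012]
 [ 0.536 -0.189  0.012]
 [ 0.369 -0.15   0.012]
 [ 0.412  0.031  0.012]] [0.168 0.185 0.172 0.186]
[ 0.4763 -0.0775 -0.2381 -0.06    0.3264]
[[-0.6 -2.8]
 [ 0.5 -1.1]
 [-0.3  0.1]
 [-1.4 -0.3]
 [-1.4 -1.1]
 [-0.6 -0.4]
 [ 1.5  1.4]
 [-1.2  0. ]
 [-1.2  1.2]
 [ 0.5  0.7]
 [ 2.8 -1.9]
 [-0.1  1.6]]
hinge [ 0.476 -0.077  0.045]
ta [0.467 0.03  0.109]
tb [ 0.491 -0.16   0.138]
stamp [ 0.484 -0.342  0.03 ]
bottle [ 0.592 -0.352  0.07 ]
orange [0.489 0.142 0.   ]
blackbox_bottomL [ 0.632 -0.062  0.   ]
blackboxR [ 0.628 -0.29   0.   ]
blacktop [ 0.632 -0.28   0.3  ]
```

Candidates for the cell in the top image:
- (252,225): white with yellow edges, on the stand. This is the one, confirmed by the crop.
- (146,234): cell_next, on the bench.
- (194,226): orange look-alike.
- (367,143): pink look-alike.

The side crop shows the stand at about (228,205), with leaf b raised about 0.33 rad.

```bash
cat > st.py <<'E'
from h import *
from scipy.spatial.transform import Rotation as Ro
S=[.4763,-.0775,-.2381]
s=telemetry.read_state(); p=s["tool_pos"]; c,n=np.cos(S[2]),np.sin(S[2]); d=np.array(p)-[S[0],S[1],0]
q=Ro.from_quat(s["tool_rot"]).as_matrix()
print("t",round(s["t"],2),"stand-frame tcp",np.round([c*d[0]+n*d[1],-n*d[0]+c*d[1],p[2]],4),"yaw err",round(float(np.arctan2(q[1,0],q[0,0])-S[2]),4),"z",q[:,2].round(3),"F",np.round(s["contact_force"],1),"w",round(s["width"],2))
E
cat > leaf.py <<'E'
from h import *
import sys
S=[.4763,-.0775,-.2381]
for l,sd,x in(("leaf_a_tab",1,-.034),("leaf_b_tab",-1,.034)):
    o=[]
    for c in("side","top"):
        get_image(c)
        for d in mark_of(c,l)[:2]:
            if d["p"]<.3: continue
            qs=np.linspace(-.1,2.05,216); e=[np.linalg.norm(proj(c,W(S,leafpt(sd,q,.12,.0065,x)))-d["uv"]) for q in qs]
            o.append((c,round(qs[np.argmin(e)],2),"err",round(min(e),1),"p",round(d["p"],2)))
    print(l,o)
E
python3 -m jog '[[0,0,0,0,0,0.101,1],[0,0,0,0,0,0.101,1],[0,0,0,0,0,0.1005,1],[0.043,-0.0995,0,0,0,0,1],[0.043,-0.0995,0,0,0,0,1],[0.043,-0.0995,0,0,0,0,1],[0.043,-0.0995,0,0,0,0,1],[0.043,-0.0995,0,0,0,0,1]]'
python3 -m jog '[[0.043,-0.0995,0,0,0,0,1],[0.043,-0.0995,0,0,0,0,1],[0.043,-0.0995,0,0,0,0,1],[0.043,-0.0995,0,0,0,0,1],[0.043,-0.0995,0,0,0,0,1],[0.043,-0.0995,0,0,0,0,1],[0.043,-0.0995,0,0,0,0,1],[0,0,0,0,0,0,1]]'
python3 st.py; python3 leaf.py
```

```text
t: 2.3
tool_pos: [0.2891, -0.4822, 0.1945]
tool_rot: [0.993, -0.119, 0.0, 0.0]
contact_force: [-0.6, 0.4, -0.7]
width: 0.189
gripper_force: 0.0
t: 3.3
tool_pos: [0.4726, -0.2394, 0.1944]
tool_rot: [0.993, -0.118, 0.0, -0.0]
contact_force: [0.6, -0.2, 0.2]
width: 0.009
gripper_force: 0.0
t 3.3 stand-frame tcp [ 0.0346 -0.1582  0.1944] yaw err 0.0018 z [ 0.  0. -1.] F [ 0.6 -0.2  0.2] w 0.01
leaf_a_tab [('side', np.float64(-0.02), 'err', np.float64(1.4), 'p', 0.8), ('top', np.float64(-0.07), 'err', np.float64(4.9), 'p', 0.77)]
leaf_b_tab [('side', np.float64(0.4), 'err', np.float64(2.1), 'p', 0.65)]
```

```bash

python3 -m jog '[[0,0,0.105,0,0,0,1],[0,0,0.106,0,0,0,1],[0,-0.05,0,0,0,0,1],[0,-0.05,0,0,0,0,1],[0,-0.045,0,0,0,0,1],[0,0,0,0,0,0,1]]'
python3 st.py
python3 -m jog '[[0,-0.02,-0.01,0,0,0,1],[0,-0.02,-0.01,0,0,0,1],[0,-0.02,-0.01,0,0,0,1],[0,-0.02,-0.01,0,0,0,1],[0,0,0,0,0,0,1]]'
python3 st.py; python3 leaf.py; python3 -c "
from station import *;import cv2
cv2.imwrite('pics/s2.png',cv2.resize(get_image('side')[100:260,130:350],(770,560),interpolation=2)[:,:,::-1])"
```

```text
t: 4.45
tool_pos: [0.4861, -0.1836, 0.1113]
tool_rot: [0.993, -0.118, 0.001, 0.0]
contact_force: [0.3, -0.4, -0.4]
width: 0.005
gripper_force: 0.0
t 4.45 stand-frame tcp [ 0.0345 -0.1008  0.1113] yaw err 0.0009 z [ 0.002 -0.001 -1.   ] F [ 0.3 -0.4 -0.4] w 0.01
t: 5.08
tool_pos: [0.493, -0.1534, 0.1263]
tool_rot: [0.993, -0.119, 0.0, 0.0]
contact_force: [-0.1, 0.2, -0.3]
width: 0.008
gripper_force: 0.0
t 5.08 stand-frame tcp [ 0.0342 -0.0698  0.1263] yaw err -0.0007 z [ 0. -0. -1.] F [-0.1  0.2 -0.3] w 0.01
leaf_a_tab [('side', np.float64(-0.1), 'err', np.float64(2.3), 'p', 0.88), ('top', np.float64(-0.1), 'err', np.float64(4.0), 'p', 0.94)]
leaf_b_tab [('side', np.float64(0.25), 'err', np.float64(2.7), 'p', 0.89)]
```

View pics/s2.png

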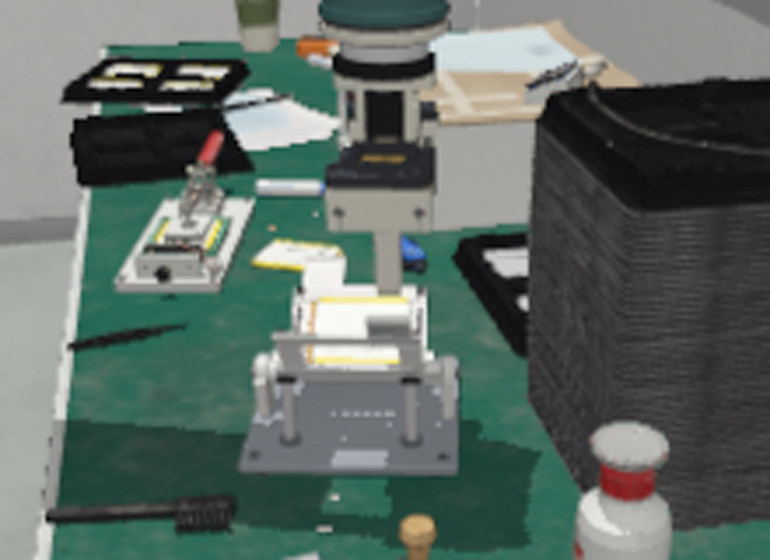

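```bash
python3 - <<'E'
from h import *
import cv2
S=[.4763,-.0775,-.2381]
a=get_image("side")[140:240,180:280]; b=get_image("top")[180:280,210:310]
cv2.imwrite("pics/c3.png",np.hstack([cv2.resize(x,(400,400),interpolation=2) for x in(a,b)])[:,:,::-1])
P=np.array(telemetry.read_state()["tool_pos"])
print("tcp",((proj("side",P)-[180,140])*4).round(),((proj("top",P)-[210,180])*4).round())
for q in(0,.15,.3,.45,.6):
  print(q,[((proj(c,W(S,leafpt(-1,q,r,.0065,x)))-o)*4).round().tolist() for c,o in(("side",[180,140]),("top",[210,180])) for r,x in((.12,.034),(.089,-.059),(.089,.059))])
E
```

```text
tcp [242. 205.] [321. 166.]
0 [[239.0, 249.0], [107.0, 254.0], [279.0, 255.0], [362.0, 177.0], [299.0, 296.0], [334.0, 137.0]]
0.15 [[240.0, 222.0], [108.0, 234.0], [279.0, 236.0], [349.0, 173.0], [289.0, 294.0], [324.0, 133.0]]
0.3 [[241.0, 197.0], [109.0, 216.0], [279.0, 218.0], [333.0, 168.0], [277.0, 291.0], [312.0, 130.0]]
0.45 [[242.0, 173.0], [111.0, 199.0], [280.0, 200.0], [314.0, 163.0], [262.0, 288.0], [298.0, 126.0]]
0.6 [[243.0, 153.0], [112.0, 183.0], [280.0, 185.0], [292.0, 157.0], [246.0, 285.0], [283.0, 121.0]]
```

View pics/c3.png

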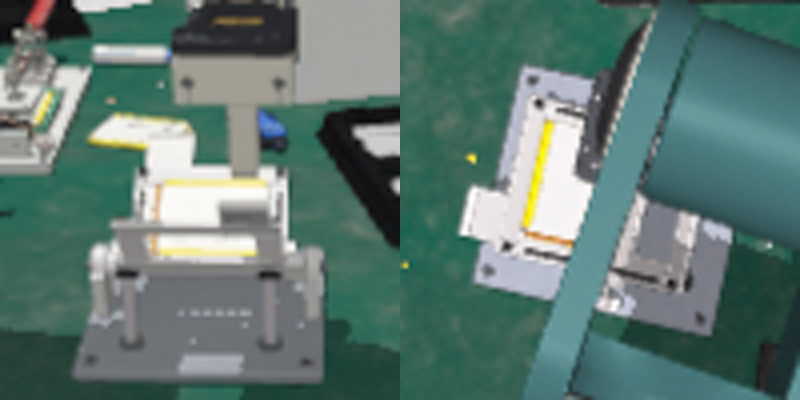

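```bash
python3 - <<'E'
from h import *
import cv2
a=get_image("side"); b=cv2.imread("pics/side0.png")[:,:,::-1]
cv2.imwrite("pics/c4.png",np.hstack([cv2.resize(x[160:210,215:265],(400,400),interpolation=0) for x in(a,b)])[:,:,::-1])
E
```

```text
(no output)
```

View pics/c4.png

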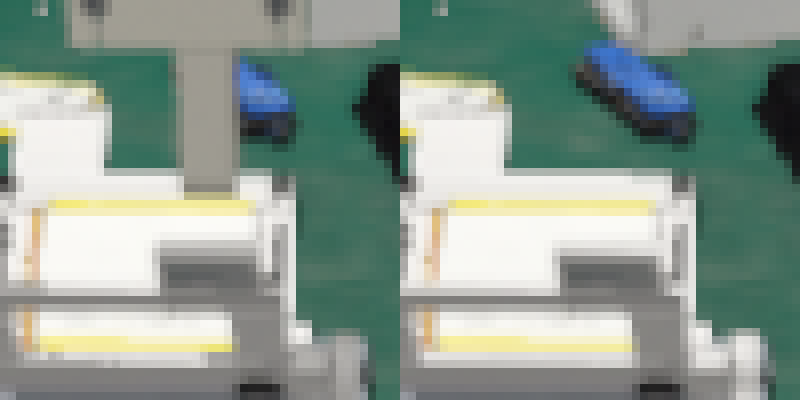

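Side crops show the finger tip at about (241,185), above and behind tab b at (243,191–197). The tab has not moved, so the finger passed over it. I'll back off and come in lower.

```bash

python3 -m jog '[[0,0,-0.1,0,0,0,1],[0,0.12,0,0,0,0,1],[0,0.12,0,0,0,0,1],[0,0,0.1,0,0,0,1],[0,0,0.1,0,0,0,1],[0,0,0,0,0,0,1]]'
python3 st.py
python3 - <<'E'
from h import *
import cv2
P=np.array(telemetry.read_state()["tool_pos"]); u=proj("side",P); print(u)
a=get_image("side"); c=u.astype(int)
cv2.imwrite("pics/c5.png",cv2.resize(a[c[1]-40:c[1]+30,c[0]-40:c[0]+40],(640,560),interpolation=0)[:,:,::-1])
E
```

```text
t: 6.42
tool_pos: [0.4686, -0.2465, 0.0835]
tool_rot: [0.993, -0.12, -0.002, -0.001]
contact_force: [0.2, 0.3, 0.7]
width: 0.005
gripper_force: 0.0
t 6.42 stand-frame tcp [ 0.0324 -0.166   0.0835] yaw err -0.0015 z [-0.004  0.002 -1.   ] F [0.2 0.3 0.7] w 0.01
[237.87323763 222.69329161]
```

View pics/c5.png

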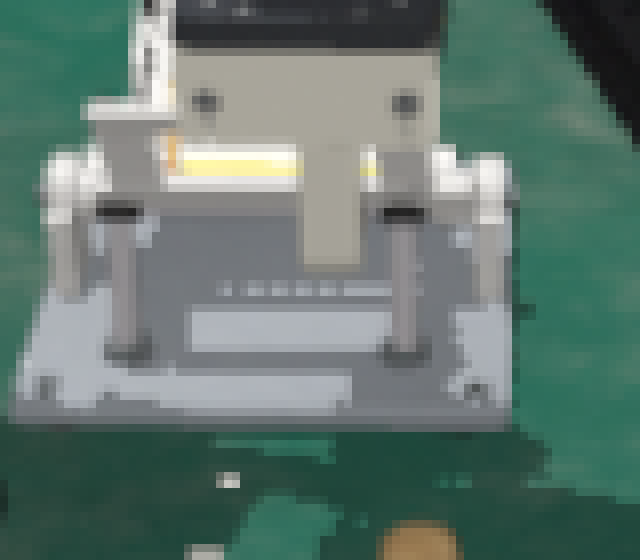

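```bash

python3 -m jog '[[0,-0.05,0,0,0,0,1],[0,-0.05,0,0,0,0,1],[0,-0.05,0,0,0,0,1],[0,0,0,0,0,0,1]]'
python3 st.py
python3 -m jog '[[0,-0.023,-0.013,0,0,0,1],[0,-0.023,-0.013,0,0,0,1],[0,-0.023,-0.013,0,0,0,1],[0,-0.023,-0.013,0,0,0,1],[0,0,0,0,0,0,1]]'
python3 st.py; python3 leaf.py
```

```text
t: 6.98
tool_pos: [0.485, -0.1871, 0.087]
tool_rot: [0.993, -0.118, 0.001, 0.0]
contact_force: [1.0, -0.1, 0.2]
width: 0.001
gripper_force: 0.0
t 6.97 stand-frame tcp [ 0.0343 -0.1045  0.087 ] yaw err 0.0013 z [ 0.001 -0.    -1.   ] F [ 1.  -0.1  0.2] w 0.0
t: 7.6
tool_pos: [0.4932, -0.1524, 0.107]
tool_rot: [0.993, -0.119, 0.0, -0.0]
contact_force: [0.4, 0.0, -0.1]
width: 0.008
gripper_force: 0.0
t 7.6 stand-frame tcp [ 0.0341 -0.0688  0.107 ] yaw err -0.0005 z [ 0.  0. -1.] F [ 0.4  0.  -0.1] w 0.01
leaf_a_tab [('side', np.float64(-0.08), 'err', np.float64(0.6), 'p', 0.74), ('top', np.float64(-0.1), 'err', np.float64(1.0), 'p', 0.72), ('top', np.float64(1.07), 'err', np.float64(11.9), 'p', 0.6)]
leaf_b_tab [('side', np.float64(0.61), 'err', np.float64(0.7), 'p', 0.83), ('top', np.float64(2.05), 'err', np.float64(74.9), 'p', 0.63)]
```

```bash

python3 -m jog '[[0,-0.026,-0.007,0,0,0,1],[0,-0.026,-0.007,0,0,0,1],[0,-0.026,-0.007,0,0,0,1],[0,-0.026,-0.007,0,0,0,1],[0,-0.022,-0.01,0,0,0,1],[0,-0.022,-0.01,0,0,0,1],[0,0,0,0,0,0,1]]'
python3 st.py; python3 leaf.py
python3 -m jog '[[0,-0.024,-0.003,0,0,0,1],[0,-0.024,-0.003,0,0,0,1],[0,0,0,0,0,0,1]]'
python3 st.py; python3 leaf.py
```

```text
t: 8.88
tool_pos: [0.5073, -0.095, 0.1264]
tool_rot: [0.993, -0.119, 0.0, -0.0]
contact_force: [-0.2, -0.3, 0.6]
width: 0.007
gripper_force: 0.0
t 8.88 stand-frame tcp [ 0.0343 -0.0097  0.1264] yaw err -0.0005 z [ 0.001  0.    -1.   ] F [-0.2 -0.3  0.6] w 0.01
leaf_a_tab [('side', np.float64(2.05), 'err', np.float64(90.5), 'p', 0.56), ('top', np.float64(-0.1), 'err', np.float64(3.1), 'p', 0.66)]
leaf_b_tab [('side', np.float64(1.04), 'err', np.float64(0.8), 'p', 0.72)]
t: 9.65
tool_pos: [0.5118, -0.076, 0.1285]
tool_rot: [0.993, -0.119, 0.0, -0.0]
contact_force: [0.2, 0.1, -0.5]
width: 0.006
gripper_force: 0.0
t 9.65 stand-frame tcp [0.0342 0.0098 0.1285] yaw err -0.0001 z [ 0.  0. -1.] F [ 0.2  0.1 -0.5] w 0.01
leaf_a_tab [('side', np.float64(-0.02), 'err', np.float64(0.6), 'p', 0.61), ('top', np.float64(-0.1), 'err', np.float64(3.6), 'p', 0.51)]
leaf_b_tab [('side', np.float64(1.27), 'err', np.float64(0.1), 'p', 0.8), ('top', np.float64(-0.1), 'err', np.float64(74.6), 'p', 0.73)]
```

```bash

python3 -m jog '[[0,-0.021,0.009,0,0,0,1],[0,-0.021,0.009,0,0,0,1],[0,-0.021,0.009,0,0,0,1],[0,-0.018,0.014,0,0,0,1],[0,-0.018,0.014,0,0,0,1],[0,-0.018,0.014,0,0,0,1],[0,0,0,0,0,0,1]]'
python3 st.py; python3 leaf.py
python3 -m jog '[[0,-0.008,0.0125,0,0,0,1],[0,-0.008,0.0125,0,0,0,1],[0,0,0,0,0,0,1]]'
python3 st.py; python3 leaf.py
```

```text
t: 10.92
tool_pos: [0.5225, -0.0309, 0.1001]
tool_rot: [0.993, -0.119, -0.0, -0.0]
contact_force: [-0.3, 0.2, -0.5]
width: 0.005
gripper_force: 0.0
t 10.93 stand-frame tcp [0.0339 0.0561 0.1001] yaw err -0.0007 z [-0.001  0.    -1.   ] F [-0.3  0.2 -0.5] w 0.0
leaf_a_tab [('side', np.float64(0.05), 'err', np.float64(0.6), 'p', 0.63), ('top', np.float64(-0.1), 'err', np.float64(3.7), 'p', 0.79)]
leaf_b_tab [('side', np.float64(1.56), 'err', np.float64(1.4), 'p', 0.95)]
t: 11.7
tool_pos: [0.5239, -0.0249, 0.0901]
tool_rot: [0.993, -0.119, -0.0, 0.0]
contact_force: [-0.1, -0.6, -0.3]
width: 0.004
gripper_force: 0.0
t 11.7 stand-frame tcp [0.0339 0.0623 0.0901] yaw err -0.0009 z [-0.001  0.    -1.   ] F [-0.1 -0.6 -0.3] w 0.0
leaf_a_tab [('side', np.float64(-0.1), 'err', np.float64(1.1), 'p', 0.5), ('top', np.float64(-0.08), 'err', np.float64(0.3), 'p', 0.57)]
leaf_b_tab [('side', np.float64(1.34), 'err', np.float64(0.2), 'p', 0.82), ('side', np.float64(0.74), 'err', np.float64(27.2), 'p', 0.48)]
```

```bash

python3 -m jog '[[0,-0.003,0.01,0,0,0,1],[0,0,0,0,0,0,1]]'; python3 st.py
python3 -m jog '[[0,0,0.01,0,0,0,1],[0,0,0,0,0,0,1]]'; python3 st.py; python3 leaf.py
python3 -c "
from station import *;import cv2
cv2.imwrite('pics/s6.png',cv2.resize(get_image('side')[130:240,170:300],(700,592),interpolation=2)[:,:,::-1])"
```

```text
t: 12.35
tool_pos: [0.5243, -0.024, 0.0863]
tool_rot: [0.993, -0.119, -0.0, 0.0]
contact_force: [0.8, -0.6, -0.1]
width: 0.004
gripper_force: 0.0
t 12.35 stand-frame tcp [0.034  0.0633 0.0863] yaw err -0.0012 z [-0.  0. -1.] F [ 0.8 -0.6 -0.1] w 0.0
t: 12.6
tool_pos: [0.5243, -0.0241, 0.0823]
tool_rot: [0.993, -0.119, -0.0, 0.0]
contact_force: [-0.5, 0.1, -0.8]
width: 0.002
gripper_force: 0.0
t 12.6 stand-frame tcp [0.034  0.0633 0.0823] yaw err -0.0013 z [-0.001  0.    -1.   ] F [-0.5  0.1 -0.8] w 0.0
leaf_a_tab [('side', np.float64(-0.01), 'err', np.float64(3.2), 'p', 0.64), ('top', np.float64(-0.1), 'err', np.float64(4.4), 'p', 0.43)]
leaf_b_tab [('side', np.float64(1.87), 'err', np.float64(1.0), 'p', 0.8)]
```

View pics/s6.png

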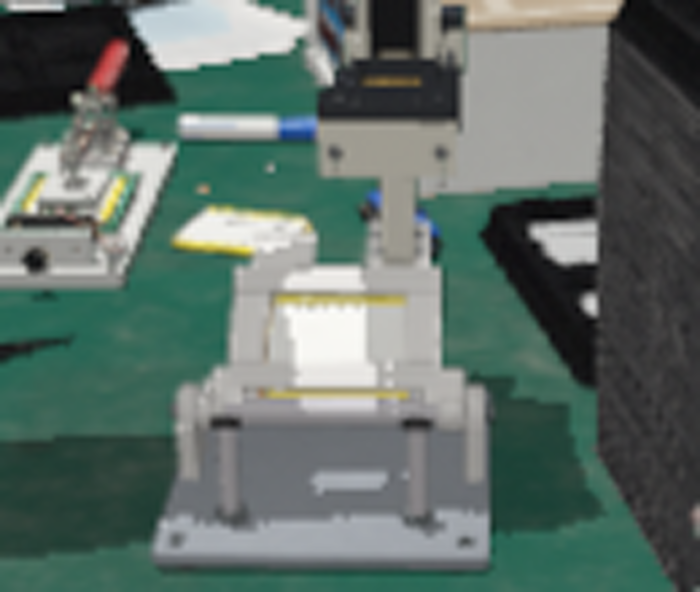

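Side crop: leaf b lies over the cell, with the finger on its tab at about (400,255). There is no end-stop force yet, so I'll keep pressing down.

```bash

for i in 1 2 3 4 5; do :; done
python3 -m jog '[[0,0,0.0075,0,0,0,1],[0,0,0,0,0,0,1]]' | grep -E "pos|force"
python3 -m jog '[[0,0,0.0075,0,0,0,1],[0,0,0,0,0,0,1]]'| grep -E "pos|force"
python3 -m jog '[[0,0,0.0050,0,0,0,1],[0,0,0,0,0,0,1]]'| grep -E "pos|force"; python3 leaf.py
```

```text
tool_pos: [0.5249, -0.0241, 0.0809]
contact_force: [-3.7, 0.1, 11.4]
gripper_force: 5.0
tool_pos: [0.5254, -0.024, 0.0804]
contact_force: [-13.8, 2.1, 35.9]
gripper_force: 15.2
tool_pos: [0.5257, -0.024, 0.08]
contact_force: [-21.5, 2.5, 51.4]
gripper_force: 22.2
leaf_a_tab [('side', np.float64(0.02), 'err', np.float64(0.2), 'p', 0.49), ('top', np.float64(1.04), 'err', np.float64(13.1), 'p', 0.63), ('top', np.float64(-0.1), 'err', np.float64(2.0), 'p', 0.54)]
leaf_b_tab [('side', np.float64(-0.1), 'err', np.float64(18.6), 'p', 0.51)]
```

Leaf b is on the stop: the force climbs while the height holds, so step 1 is done. Next I go to the left tab.

```bash

python3 -m jog '[[0,0,-0.13,0,0,0,1],[0,0,-0.13,0,0,0,1],[-0.057,-0.085,0,0,0,0,1],[-0.057,-0.085,0,0,0,0,1],[-0.057,-0.085,0,0,0,0,1],[0,0,0,0,0,0,1]]' >/dev/null; python3 st.py; python3 leaf.py
python3 -m jog '[[0,0,0.149,0,0,0,1],[0,0,0.149,0,0,0,1],[0,0,0,0,0,0,1]]' | grep force; python3 st.py
```

```text
t 14.95 stand-frame tcp [-0.0351  0.1669  0.1788] yaw err 0.0015 z [ 0.  0. -1.] F [ 0.1 -0.5 -0.2] w 0.01
leaf_a_tab [('side', np.float64(0.0), 'err', np.float64(1.0), 'p', 0.62), ('top', np.float64(-0.1), 'err', np.float64(22.4), 'p', 0.62), ('top', np.float64(-0.1), 'err', np.float64(3.0), 'p', 0.61)]
leaf_b_tab [('side', np.float64(-0.1), 'err', np.float64(19.8), 'p', 0.74), ('side', np.float64(1.92), 'err', np.float64(3.6), 'p', 0.68), ('top', np.float64(2.01), 'err', np.float64(1.1), 'p', 0.77)]
contact_force: [0.2, -0.0, 0.3]
gripper_force: 0.0
t 15.72 stand-frame tcp [-0.0362  0.1642  0.056 ] yaw err -0.0018 z [-0.007 -0.001 -1.   ] F [ 0.2 -0.   0.3] w 0.01
```

b is at about 1.92 and the tool is in place beside tab a. Now I push the pair up.

```bash

python3 -m jog '[[0,0.034,0,0,0,0,1],[0,0.034,0,0,0,0,1],[0,0.034,0,0,0,0,1],[0,0,0,0,0,0,1]]' | grep force; python3 st.py
python3 -m jog '[[0,0.018,-0.0225,0,0,0,1],[0,0.018,-0.0225,0,0,0,1],[0,0.019,-0.019,0,0,0,1],[0,0.019,-0.019,0,0,0,1],[0,0,0,0,0,0,1]]' | grep force; python3 st.py; python3 leaf.py
```

```text
contact_force: [1.1, -0.5, -0.8]
gripper_force: 0.0
t 16.23 stand-frame tcp [-0.0337  0.1236  0.0604] yaw err -0.0028 z [ 0.001  0.    -1.   ] F [ 1.1 -0.5 -0.8] w 0.01
contact_force: [1.3, 6.6, 7.1]
gripper_force: 3.7
t 16.85 stand-frame tcp [-0.0335  0.0956  0.095 ] yaw err -0.001 z [ 0.003  0.002 -1.   ] F [1.3 6.6 7.1] w 0.0
leaf_a_tab [('side', np.float64(0.28), 'err', np.float64(2.1), 'p', 0.57)]
leaf_b_tab [('side', np.float64(1.39), 'err', np.float64(3.4), 'p', 0.79), ('top', np.float64(1.73), 'err', np.float64(1.7), 'p', 0.65)]
```

```bash

python3 -m jog '[[0,0.0235,-0.013,0,0,0,1],[0,0.0235,-0.013,0,0,0,1],[0,0.0235,-0.013,0,0,0,1],[0,0,0,0,0,0,1]]' | grep force; python3 st.py; python3 leaf.py
python3 -m jog '[[0,0.025,-0.007,0,0,0,1],[0,0.025,-0.007,0,0,0,1],[0,0.025,-0.005,0,0,0,1],[0,0.025,-0.005,0,0,0,1],[0,0,0,0,0,0,1]]' | grep force; python3 st.py; python3 leaf.py
```

```text
contact_force: [0.9, 0.5, -0.2]
gripper_force: 0.0
t 17.75 stand-frame tcp [-0.0338  0.0665  0.1094] yaw err -0.0018 z [ 0.001 -0.    -1.   ] F [ 0.9  0.5 -0.2] w 0.0
leaf_a_tab [('side', np.float64(1.03), 'err', np.float64(1.4), 'p', 0.59)]
leaf_b_tab [('side', np.float64(1.42), 'err', np.float64(2.9), 'p', 0.92), ('side', np.float64(1.05), 'err', np.float64(23.4), 'p', 0.58), ('top', np.float64(1.45), 'err', np.float64(0.5), 'p', 0.57)]
contact_force: [1.1, 0.2, -0.1]
gripper_force: 0.0
t 18.77 stand-frame tcp [-0.0343  0.0258  0.1179] yaw err -0.0025 z [-0. -0. -1.] F [ 1.1  0.2 -0.1] w 0.0
leaf_a_tab [('side', np.float64(0.9), 'err', np.float64(0.9), 'p', 0.82)]
leaf_b_tab [('side', np.float64(1.24), 'err', np.float64(2.0), 'p', 0.9), ('top', np.float64(1.0), 'err', np.float64(1.5), 'p', 0.52)]
```

```bash

python3 -m jog '[[0,0.02,-0.01,0,0,0,1],[0,0.02,-0.01,0,0,0,1],[0,0.024,-0.0025,0,0,0,1],[0,0.024,-0.0025,0,0,0,1],[0,0,0,0,0,0,1]]' | grep force; python3 st.py; python3 leaf.py
python3 -m jog '[[0,0.021,0.009,0,0,0,1],[0,0.021,0.009,0,0,0,1],[0,0.021,0.009,0,0,0,1],[0,0.018,0.014,0,0,0,1],[0,0.018,0.014,0,0,0,1],[0,0.018,0.014,0,0,0,1],[0,0,0,0,0,0,1]]' | grep force; python3 st.py; python3 leaf.py
```

```text
contact_force: [0.4, 0.2, -0.1]
gripper_force: 0.0
t 19.8 stand-frame tcp [-0.0343 -0.0093  0.128 ] yaw err -0.0025 z [ 0. -0. -1.] F [ 0.4  0.2 -0.1] w 0.01
leaf_a_tab [('side', np.float64(1.25), 'err', np.float64(0.4), 'p', 0.5)]
leaf_b_tab [('side', np.float64(0.8), 'err', np.float64(0.8), 'p', 0.62), ('top', np.float64(0.72), 'err', np.float64(0.2), 'p', 0.66)]
contact_force: [0.1, 0.3, -0.1]
gripper_force: 0.0
t 21.07 stand-frame tcp [-0.0346 -0.0557  0.0997] yaw err -0.002 z [-0.001  0.    -1.   ] F [ 0.1  0.3 -0.1] w 0.01
leaf_a_tab [('side', np.float64(1.66), 'err', np.float64(0.8), 'p', 0.47), ('side', np.float64(2.05), 'err', np.float64(19.4), 'p', 0.35)]
leaf_b_tab [('side', np.float64(0.27), 'err', np.float64(0.4), 'p', 0.93), ('top', np.float64(-0.1), 'err', np.float64(65.3), 'p', 0.66), ('top', np.float64(0.11), 'err', np.float64(0.7), 'p', 0.6)]
```

```bash

python3 -m jog '[[0,0.009,0.014,0,0,0,1],[0,0.009,0.014,0,0,0,1],[0,0,0.014,0,0,0,1],[0,0,0,0,0,0,1]]' | grep force
python3 -m jog '[[0,0,0.0075,0,0,0,1],[0,0,0,0,0,0,1]]' | grep -E "pos|_force"
python3 -m jog '[[0,0,0.005,0,0,0,1],[0,0,0,0,0,0,1]]'| grep -E "pos|_force"; python3 leaf.py
```

```text
contact_force: [-0.0, -0.3, -0.8]
gripper_force: 0.0
tool_pos: [0.4281, -0.13, 0.0804]
contact_force: [0.3, -0.8, -1.1]
gripper_force: 0.0
tool_pos: [0.4282, -0.13, 0.0785]
contact_force: [-0.1, 0.6, 0.2]
gripper_force: 0.0
leaf_a_tab [('side', np.float64(-0.06), 'err', np.float64(21.9), 'p', 0.7), ('side', np.float64(1.88), 'err', np.float64(0.5), 'p', 0.61)]
leaf_b_tab [('side', np.float64(-0.1), 'err', np.float64(9.7), 'p', 0.57), ('side', np.float64(0.02), 'err', np.float64(0.8), 'p', 0.51), ('top', np.float64(-0.04), 'err', np.float64(0.9), 'p', 0.63)]
```

```bash

python3 -m jog '[[0,0,0.006,0,0,0,1],[0,0,0,0,0,0,1]]' | grep -E "pos|_force"
python3 -m jog '[[0,0,0.005,0,0,0,1],[0,0,0,0,0,0,1]]'| grep -E "pos|_force"; python3 st.py
```

```text
tool_pos: [0.4285, -0.1302, 0.0771]
contact_force: [-3.7, 0.9, 10.7]
gripper_force: 4.2
tool_pos: [0.4289, -0.1302, 0.0765]
contact_force: [-8.4, 5.1, 26.3]
gripper_force: 11.3
t 23.38 stand-frame tcp [-0.0336 -0.0624  0.0765] yaw err -0.0013 z [ 0.002 -0.001 -1.   ] F [-8.4  5.1 26.3] w 0.0
```

Step 2 is done: a is at about 1.9 and b at about 0, both against the stop. Next I go to the right of tab a and lift it back.

```bash

python3 -m jog '[[0,0,0,0,0,0,1],[0,0,-0.13,0,0,0,1],[0,0,-0.13,0,0,0,1],[0,0.1285,0,0,0,0,1],[0,0.1285,0,0,0,0,1],[0,0,0,0,0,0,1]]' >/dev/null; python3 st.py; python3 leaf.py
python3 -m jog '[[0,0,0.128,0,0,0,1],[0,0,0.128,0,0,0,1],[0,0,0,0,0,0,1]]' | grep force; python3 st.py;  python3 -c "
from station import *;import cv2
cv2.imwrite('pics/s7.png',cv2.resize(get_image('side')[130:240,170:300],(700,592),interpolation=2)[:,:,::-1])"
```

```text
t 24.12 stand-frame tcp [-0.0348 -0.1677  0.1778] yaw err -0.0049 z [-0.001 -0.    -1.   ] F [-0.4  0.3 -0.4] w 0.01
leaf_a_tab [('side', np.float64(1.96), 'err', np.float64(1.0), 'p', 0.76), ('top', np.float64(1.87), 'err', np.float64(1.3), 'p', 0.94)]
leaf_b_tab [('side', np.float64(2.05), 'err', np.float64(2.1), 'p', 0.69), ('side', np.float64(0.06), 'err', np.float64(0.1), 'p', 0.53), ('top', np.float64(-0.1), 'err', np.float64(3.7), 'p', 0.63)]
contact_force: [0.0, -0.5, 0.5]
gripper_force: 0.0
t 24.9 stand-frame tcp [-0.0363 -0.1642  0.0729] yaw err -0.0006 z [-0.005  0.003 -1.   ] F [ 0.  -0.5  0.5] w 0.01
```

View pics/s7.png

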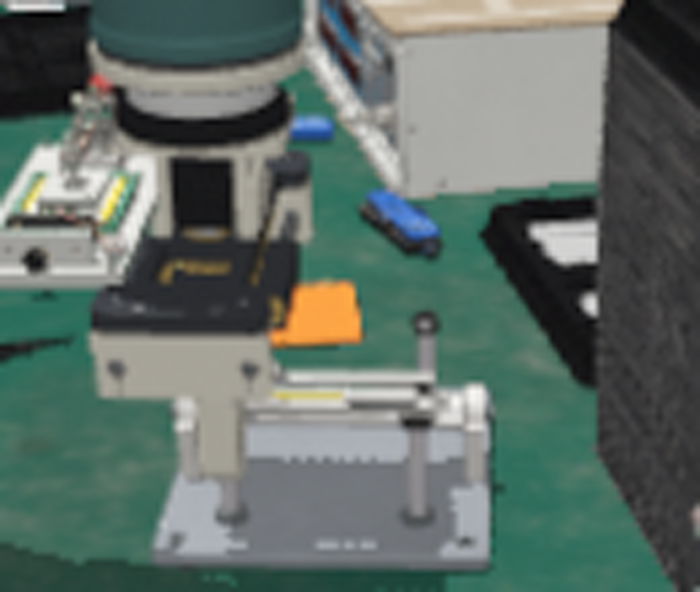

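Side crop: the pair is closed on the right with the cell's yellow edge showing at (310,395), and the finger is in front of tab a's side at (220,470).

```bash

python3 -m jog '[[0,-0.04,0,0,0,0,1],[0,-0.04,0,0,0,0,1],[0,-0.04,0,0,0,0,1],[0,0,0,0,0,0,1]]' | grep force; python3 st.py
python3 -m jog '[[0,-0.02,-0.02,0,0,0,1],[0,-0.02,-0.02,0,0,0,1],[0,-0.02,-0.0165,0,0,0,1],[0,-0.02,-0.0165,0,0,0,1],[0,0,0,0,0,0,1]]' | grep force; python3 st.py; python3 leaf.py
```

```text
contact_force: [-0.6, 0.1, -0.0]
gripper_force: 0.0
t 25.45 stand-frame tcp [-0.0342 -0.1159  0.0762] yaw err 0.0007 z [ 0.001 -0.    -1.   ] F [-0.6  0.1 -0. ] w 0.0
contact_force: [0.5, 0.1, -0.1]
gripper_force: 0.0
t 26.07 stand-frame tcp [-0.0342 -0.0845  0.1054] yaw err -0.0005 z [ 0.001  0.    -1.   ] F [ 0.5  0.1 -0.1] w 0.01
leaf_a_tab [('side', np.float64(1.6), 'err', np.float64(0.7), 'p', 0.61)]
leaf_b_tab [('side', np.float64(0.03), 'err', np.float64(0.4), 'p', 0.52), ('top', np.float64(-0.1), 'err', np.float64(1.1), 'p', 0.64)]
```

```bash

python3 -m jog '[[0,-0.024,-0.009,0,0,0,1],[0,-0.024,-0.009,0,0,0,1],[0,-0.024,-0.009,0,0,0,1],[0,0,0,0,0,0,1]]' | grep force; python3 st.py; python3 leaf.py
python3 -m jog '[[0,-0.026,-0.004,0,0,0,1],[0,-0.026,-0.004,0,0,0,1],[0,-0.026,-0.004,0,0,0,1],[0,-0.026,-0.004,0,0,0,1],[0,0,0,0,0,0,1]]' | grep force; python3 st.py; python3 leaf.py
```

```text
contact_force: [-0.1, -0.4, 0.1]
gripper_force: 0.0
t 26.98 stand-frame tcp [-0.0343 -0.0555  0.1161] yaw err 0.0 z [ 0.001  0.    -1.   ] F [-0.1 -0.4  0.1] w 0.01
leaf_a_tab [('side', np.float64(1.34), 'err', np.float64(3.1), 'p', 0.63)]
leaf_b_tab [('side', np.float64(0.03), 'err', np.float64(1.4), 'p', 0.69), ('top', np.float64(-0.03), 'err', np.float64(0.1), 'p', 0.66)]
contact_force: [0.0, 0.3, 0.6]
gripper_force: 0.0
t 28.0 stand-frame tcp [-0.0343 -0.014   0.1223] yaw err 0.0 z [ 0.  0. -1.] F [0.  0.3 0.6] w 0.01
leaf_a_tab [('side', np.float64(0.99), 'err', np.float64(0.5), 'p', 0.59)]
leaf_b_tab [('side', np.float64(0.0), 'err', np.float64(0.7), 'p', 0.67), ('top', np.float64(-0.04), 'err', np.float64(0.7), 'p', 0.57)]
```

```bash

python3 -m jog '[[0,-0.0225,0.005,0,0,0,1],[0,-0.0225,0.005,0,0,0,1],[0,-0.0205,0.006,0,0,0,1],[0,-0.0205,0.006,0,0,0,1],[0,-0.019,0.011,0,0,0,1],[0,-0.019,0.011,0,0,0,1],[0,-0.019,0.011,0,0,0,1],[0,0,0,0,0,0,1]]' | grep force; python3 st.py; python3 leaf.py
python3 -m jog '[[0,-0.0155,0.016,0,0,0,1],[0,-0.0155,0.016,0,0,0,1],[0,-0.0155,0.016,0,0,0,1],[0,-0.005,0.01,0,0,0,1],[0,0,0,0,0,0,1]]' | grep force; python3 st.py; python3 leaf.py
```

```text
contact_force: [0.5, 0.3, 1.2]
gripper_force: 0.0
t 29.4 stand-frame tcp [-0.0345  0.0428  0.0996] yaw err -0.0006 z [-0.001  0.    -1.   ] F [0.5 0.3 1.2] w 0.0
leaf_a_tab [('side', np.float64(0.22), 'err', np.float64(0.3), 'p', 0.95)]
leaf_b_tab [('side', np.float64(0.12), 'err', np.float64(1.6), 'p', 0.6), ('side', np.float64(-0.1), 'err', np.float64(96.1), 'p', 0.37), ('top', np.float64(-0.06), 'err', np.float64(0.6), 'p', 0.87)]
contact_force: [0.3, 1.2, -0.9]
gripper_force: 0.0
t 30.43 stand-frame tcp [-0.0344  0.0632  0.0765] yaw err -0.0008 z [-0.001  0.    -1.   ] F [ 0.3  1.2 -0.9] w 0.01
leaf_a_tab [('side', np.float64(0.01), 'err', np.float64(2.3), 'p', 0.67)]
leaf_b_tab [('side', np.float64(0.04), 'err', np.float64(0.4), 'p', 0.71), ('side', np.float64(0.75), 'err', np.float64(18.0), 'p', 0.51), ('top', np.float64(0.03), 'err', np.float64(0.6), 'p', 0.61), ('top', np.float64(1.03), 'err', np.float64(14.2), 'p', 0.37)]
```

Press down until the stop is felt.

```bash

python3 -m jog '[[0,0,0.01,0,0,0,1],[0,0,0,0,0,0,1]]' | grep -E "pos|_force"
python3 -m jog '[[0,0,0.0075,0,0,0,1],[0,0,0,0,0,0,1]]' | grep -E "pos|_force"
python3 -m jog '[[0,0,0.005,0,0,0,1],[0,0,0,0,0,0,1]]'| grep -E "pos|_force"
```

```text
tool_pos: [0.4577, -0.0082, 0.0725]
contact_force: [0.4, 0.4, 0.7]
gripper_force: 0.0
tool_pos: [0.4578, -0.0082, 0.0697]
contact_force: [-1.0, -0.8, -1.0]
gripper_force: 0.0
tool_pos: [0.4578, -0.0082, 0.0678]
contact_force: [0.1, 0.7, 0.4]
gripper_force: 0.0
```

```bash

python3 -m jog '[[0,0,0.0075,0,0,0,1],[0,0,0,0,0,0,1]]' | grep -E "pos|_force"
python3 -m jog '[[0,0,0.006,0,0,0,1],[0,0,0,0,0,0,1]]' | grep -E "pos|_force"
```

```text
tool_pos: [0.4581, -0.0083, 0.0652]
contact_force: [-0.8, -0.4, 3.6]
gripper_force: 1.4
tool_pos: [0.4585, -0.0081, 0.0646]
contact_force: [-9.0, 1.5, 22.4]
gripper_force: 10.0
```

The stop is reached. I'll retreat up and then away to see the result.

```bash

python3 -m jog '[[0,0,-0.12,0,0,0,1],[0,0,-0.14,0,0,0,1],[-0.1,-0.1,-0.05,0,0,0,1],[-0.1,-0.1,0,0,0,0,1],[0,-0.14,0,0,0,0,1],[0,-0.14,0,0,0,0,1],[0,0,0,0,0,0,1],[0,0,0,0,0,0,1]]' | grep force; python3 st.py; python3 leaf.py; python3 - <<'E'
from h import *
import cv2
a=get_image("side")[150:250,180:280]; b=get_image("top")[180:280,210:310]
cv2.imwrite("pics/c8.png",np.hstack([cv2.resize(x,(400,400),interpolation=2) for x in(a,b)])[:,:,::-1])
E
```

```text
contact_force: [-1.0, 0.3, 0.3]
gripper_force: 0.0
t 33.08 stand-frame tcp [-0.1141  0.2548  0.1862] yaw err -0.0006 z [-0.001 -0.    -1.   ] F [-1.   0.3  0.3] w 0.0
leaf_a_tab [('side', np.float64(0.09), 'err', np.float64(1.3), 'p', 0.67), ('top', np.float64(-0.1), 'err', np.float64(1.3), 'p', 0.97), ('top', np.float64(2.05), 'err', np.float64(83.7), 'p', 0.41)]
leaf_b_tab [('side', np.float64(0.07), 'err', np.float64(0.7), 'p', 0.76), ('top', np.float64(0.02), 'err', np.float64(1.4), 'p', 0.89)]
```

View pics/c8.png

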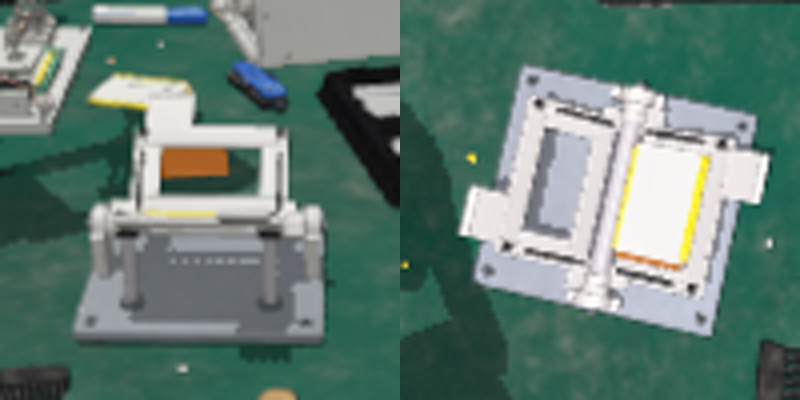

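The cell now lies on the right leaf, at about (660,205) in the top crop. Both leaves are open at rest and the robot is clear of everything.

```bash
python3 -c "
from station import *
print(hand_in())"
```

```text
the job is handed in; nothing more can be done
None
```

The cell is turned over and lying on the open right leaf, with both leaves back at rest in the final pictures and the robot clear; the job is handed in at about 33 s, but `hand_in()` gave no verdict.

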